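# Set and lock the rotating stage of a polarised-light viewer

### The arm

A 6-joint arm with a two-finger parallel gripper is mounted at the origin on a cart in front of the work surface, level with it; the furniture and walls round the work are solid. World frame = base frame: x ahead of the robot, y to its left, z up, the work surface at z = 0. Lengths are in m, angles in rad, forces in N, time in s.
With the tool pointing down it reaches from about 0.35 to 0.85 m from the base axis. Payload 8.1 kg.
Tool frame: the origin (TCP) lies at the very end of the fingers, on their centre line; the grasp point (between the pads) lies robot.hold_point_z behind it (robot.hold_point_z is the distance from the TCP to the grasp point, in m); z points along the fingers, y is the direction in which the jaws open and shut (so a half turn about z gives the same grasp; the last joint's range is limited). The gripper opens to 93 mm and grips with 3 to 60 N. Pads are 15 mm wide; open, the fingers measure 128 mm over their backs; the gripper's body (75 mm by 188 mm) begins 65 mm behind the grasp point.
Start: joints at [-1.328, 0.13, 1.488, -0, 1.523, -0.085], TCP at [0.193, -0.568, 0.18] pointing down, gripper open.
Joint ranges: [-2.96, 2.96], [-0.89, 2.26], [0.02, 2.5], [-1.34, 4.48], [0, 2.73], [-2.66, 2.66]. Speed limits (rad/s): [2.39, 2.39, 2.79, 3.14, 3.14, 3.14].

### API

Orientations are given as a rotation vector (axis times angle).
In Python, from plant import robot, cams gives the robot as it stands. The module is installed in compiled form; this text tells all that it offers.
- The arm moves only by the tool step_arm, never from a script. Its argument "deltas" is a list of rows, each an object with "offset": the shift along the tool's x, y, z in cm, a list of three; "roll": the turn about the tool's z in rad. In form: [{"offset": [x, y, z], "roll": roll}, ...]. A call has 1 to 12 rows; each row shifts and turns the commanded pose from where the row before left it, along the tool's axes as they then stand; what a row does not reach is not made up. A row lasts 1/8 s, in which the tool goes at most 62.5 mm and 10.7 degrees, less where a joint would pass 70% of its speed; a pose out of reach is approached as far as the arm can. A call with a gripper value outside its range is refused whole. "fingers" is the finger opening in cm, from 0 to 9.3, set as the call begins (left out, the last holds). The fingers move at their own pace and stop on an object; "grip_force" is the grip in N (left out, the last holds). Time passes only in rows, so rows that do not move let the fingers close. It gives the time, the measured TCP pose, the force and the opening at its end, in the units of the state.
- robot.read_state(): the state, without advancing time (a new reading comes with each control period).
- cams.read_camera(name): name is "scene" or "top" or "wrist"; returns a dict with "pixels" (480x640x3 uint8, red, green, blue), "fx", "fy", "cx", "cy" (pixels), "extrinsics" (4x4, takes a point from world to camera coordinates). Camera axes: x right, y down, z forward; pixel columns grow to the right and rows downward; lengths in m; the calibration is good to about 2 mm. A picture is of the moment at which its call begins. There is no depth.
- robot.close_job(): hands the job in, once; it reports no verdict.
Trained networks look in a picture, given as the dict that the camera call returned (one of the last four; its "shot" number tells which), for a name from the list of things; names that differ only in an ending like _2 or _b are one class to them, and where a whole thing is asked for, a point or a joint stands for the part that bears it (a point fixed in the world has none). Each returns a list of dicts, best first, with "score" (0 to 1); they miss things now and then, are a little off and sometimes report something else, mostly with a low value. They report only what shows in the picture. A call takes as long as a camera call. They do not tell look-alikes from the thing itself.
- cams.boxes_of(picture, thing): "xy" ([column, row] in pixels, amid what is visible of it).
- cams.silhouettes(picture, thing): "mask" (480x640 bool, what is visible of it) and "xy" ([column, row] in pixels, amid what is visible of it).
- cams.pinpoint(picture, thing): "xy" ([column, row] in pixels: a listed point, or the origin of a listed thing).
The state is a dict: "t": time; "q": joint angles; "dq": joint speeds; "joint_torque": joint torques, N m; "tool_pos": TCP position; "orientation": TCP orientation; "force": force on the tool from outside, world axes, zero at the start; "wrist_torque": the same for the moment, N m; "opening": finger opening in m.
Only numpy, scipy, OpenCV 4.12 (cv2) and the standard library are available. Lean on these libraries where they do the work, as an engineer would, in place of code of your own. Each camera call takes 0.05 s, during which the arm holds its last target. There are 200 camera calls.

### The job

Push the round stage round by one of its finger posts until either end of its index line lines up with the one long line of the scale ring, then push the lock tab inward, towards the stage, all the way home. Use only shut fingers: take nothing between them and lift nothing, leave the dish sitting in its seat in the middle of the stage and the things round about where they are, and finish clear of everything.

Things in the scene. Friction and masses are not known exactly. Their poses are not given: they have to be found in the camera images.
- stage: Fixed instrument foot, grey: a round body of diameter 196 mm and height 30 mm, with a tongue 70 mm wide of the same height that reaches out along its own -y to 185 mm from the centre. Origin under the centre of the round body, on the worktop; z up. The disc turns about its z axis. It stands at any yaw up to about 0.5 rad.
- dial (a joint): Turning angle of the dark steel disc (diameter 140 mm, its top 40 mm above the worktop), rad, growing counter-clockwise seen from above. It turns freely either way (-3.1 to 3.1), without end stops in the way of the job, with light dry friction (0.12 N m, about 2 N at a post), and stays where it is left. At 0 the index line lies along the x axis of stage and post_a along its +y.
- dial_center (a point): Centre of the top of the disc, 40 mm above the worktop; the seat for the dish, a ring of outer diameter 74 mm and 8 mm high, is round it.
- index_a (a point): One end of the index line, at the rim of the disc, 71 mm from its centre. The index is a straight white line 3 mm wide across the disc, broken by the dish seat. z 41 mm.
- index_b (a point): The other end of the same index line, opposite, 71 mm from the centre. Either end serves.
- scale_line (a point): Inner end of the one long scale line, 71 mm from the centre of the disc. The scale is a fixed flat aluminium ring round the disc, outer diameter 184 mm, top 34 mm above the worktop, with a dark line every 10 degrees: short ones (6 mm) and this long, broad one (20 mm by 3 mm, the full width of the ring). The line runs radially outward.
- post_a (a point): Top of one finger post, 70 mm above the worktop: an upright steel pin on the disc, 12 mm in diameter, 30 mm tall (foot flange 18 mm across and 4 mm high), 56 mm from the disc's centre, a quarter turn counter-clockwise from index_a.
- post_b (a point): Top of the other, equal finger post, opposite, 56 mm from the centre.
- lock_tab (a point): Top centre of the upright black lock tab on the tongue, 58 mm above the worktop: 18 mm wide (across the tongue), 10 mm thick along its travel, 28 mm tall. At its foot a shoe 6 mm high and 22 mm square stands out 2 mm behind its back (outer) face. A thin steel nose points from it to the disc.
- lock (a joint): Travel of the lock tab along the +y of stage, straight towards the disc's centre, m: 0 fully out (tab 140 mm from the disc's centre), 0.018 fully home against its stop. Dry friction 1.5 N; it stays where it is left. Behind the tab (further out) 40 mm of bare tongue, 30 mm high, leaves room for the shut fingers.
- dish: Closed clear petri dish, 62 mm in diameter, 14 mm tall, loose in the seat (inner diameter 68 mm, rim 8 mm high) on the disc. Origin at the centre of its underside.
- vial: Loose small vial with a black cap, 15 mm across, 45 mm tall, standing beside the tongue. Leave alone. Origin under its centre.
- weight: Loose brass calibration weight, 18 mm across, 31 mm tall, standing on the other side of the tongue. Leave alone.
- die: Loose steel pellet-die body, 38 mm across, 58 mm tall, standing left of the instrument. Leave alone.
- plunger: Loose steel pellet-die plunger, 22 mm across, 48 mm tall, left of the instrument. Leave alone.
- tweezers: Loose fine tweezers, 127 mm long, lying in front of the instrument. Leave alone.
There are look-alikes about, which are no part of the job. Leave any turquoise look-alike of the dish alone.

How it is judged:
On the way, in this order (a step that is already met when the one before it is completed fails the run):
1. the index line stands on the long scale line, with the lock still out (horizontal distance between any of index_a, index_b and scale_line below 0.003 m and value of joint lock below 0.006 m), for 0.3 s.
2. the lock tab is pushed home (horizontal distance between any of index_a, index_b and scale_line below 0.003 m and value of joint lock above 0.015 m), for 0.2 s.
At the end, for the whole second after the job is handed in: One end of the index line is within 3 mm of the inner end of the long scale line, the lock tab is home (at least 15 of its 18 mm), the disc is at rest and the dish lies flat in its seat, within 6 mm of the centre (all of step 2 and horizontal distance between dish and dial_center below 0.006 m and height (world z) of dish below 0.043 m and angle between dish's own z axis and vertical below 0.06 rad and velocity of joint dial between -0.05 and 0.05 rad/s); the robot touches nothing.
It fails at once if the lock was pushed in while the index was off the long line (value of joint lock above 0.007 m and not (horizontal distance between any of index_a, index_b and scale_line below 0.003 m)).
It fails at once if the dish was lifted or tipped (height (world z) of dish above 0.047 m or angle between dish's own z axis and vertical above 0.2 rad).
It fails at once if a finger post or the lock tab was taken between the fingers ((horizontal distance between the grasp point and post_a below 0.007 m and height (world z) of the grasp point below 0.078 m) or (horizontal distance between the grasp point and post_b below 0.007 m and height (world z) of the grasp point below 0.078 m) or (horizontal distance between the grasp point and lock_tab below 0.007 m and height (world z) of the grasp point below 0.066 m)).
It fails at once if a thing standing round about was moved (distance of any of vial, weight, die, plunger, tweezers from where it was at the start of the episode above 0.015 m).
It also fails if it takes over 54 s, if anything falls off the work surface, if the arm or the gripper's body presses on something with over 40 N, if the wrist force passes 120 N, or if a joint passes its speed limit or range.

## Working session

There is one attempt and no reset: what is moved stays moved. The work goes in short steps, Python scripts to look and compute and a tool call to move; the robot and the scene stay as the last step left them, time stands still between calls to the robot, and variables do not carry over. Pictures are saved under pics/ and viewed, about 8 in all and at most 12, crops included, and the job is handed in when it is done.

Besides the shell and the picture viewer there is one more tool, called after ">>>" as name(argument=value, ...) on one line, values as JSON. step_arm: Moves the arm, as the interface text tells. Its arguments: {"type":"object","properties":{"deltas":{"type":"array"},"fingers":{"type":"number"},"grip_force":{"type":"number"}},"required":["deltas"]}

```bash
mkdir -p pics; cat > h.py <<'E'
import numpy as np, cv2
from plant import robot, cams
def ray(p,xy):
    E=np.array(p["extrinsics"]);R,t=E[:3,:3],E[:3,3]
    d=R.T@np.array([(xy[0]-p["cx"])/p["fx"],(xy[1]-p["cy"])/p["fy"],1.]);return -R.T@t,d
def at(p,xy,z):
    c,d=ray(p,xy);return (c+d*(z-c[2])/d[2])
def proj(p,X):
    E=np.array(p["extrinsics"]);c=E[:3,:3]@np.array(X)+E[:3,3];return np.array([p["fx"]*c[0]/c[2]+p["cx"],p["fy"]*c[1]/c[2]+p["cy"]])
def tri(obs):
    A=np.zeros((3,3));b=np.zeros(3)
    for p,xy in obs:
        c,d=ray(p,xy);d=d/np.linalg.norm(d);M=np.eye(3)-np.outer(d,d);A+=M;b+=M@c
    return np.linalg.solve(A,b)
def save(p,n,crop=None,s=1):
    im=p["pixels"][:,:,::-1]
    if crop: x0,y0,x1,y1=crop;im=im[y0:y1,x0:x1]
    cv2.imwrite("pics/"+n,cv2.resize(im,None,fx=s,fy=s,interpolation=cv2.INTER_CUBIC))
Z=dict(dial_center=.04,index_a=.041,index_b=.041,scale_line=.034,post_a=.07,post_b=.07,lock_tab=.058,dish=.042,vial=0,weight=0,die=0,plunger=0,tweezers=0,stage=0)
E
cat > a.py <<'E'
from h import *
np.set_printoptions(precision=4,suppress=True)
s=robot.read_state();print(s["t"],s["tool_pos"],s["orientation"],s["opening"],robot.hold_point_z)
for c in("top","scene"):
    p=cams.read_camera(c);save(p,c+"1.png")
    print(c,ray(p,(320,240)))
    for n,z in Z.items():
        for o in cams.pinpoint(p,n)[:3]: print(n,np.round(o["xy"],1),round(o["score"],2),at(p,o["xy"],z)[:2])
E
python3 a.py
```

```text
0.0 [ 0.193  -0.5675  0.1786] [-3.0977 -0.5123  0.0002] 0.09298784441521507 0.0188
top (array([0.3559, 0.0631, 1.0388]), array([ 0.1982, -0.0302, -0.9798]))
dial_center [315.8 235. ] 0.81 [0.5675 0.0382]
index_a [312.8 275.2] 0.93 [0.4992 0.0527]
index_a [295.7 202.6] 0.7 [0.6291 0.0649]
index_a [322.6 196.5] 0.69 [0.6336 0.0172]
index_b [312.8 275.2] 0.93 [0.4992 0.0527]
index_b [295.7 202.6] 0.7 [0.6291 0.0649]
index_b [322.6 196.5] 0.69 [0.6336 0.0172]
post_a [349.4 233.3] 0.64 [ 0.5564 -0.0169]
post_b [349.4 233.3] 0.64 [ 0.5564 -0.0169]
dish [283.1 131.3] 0.96 [0.7622 0.0702]
dish [199.8 170.1] 0.79 [0.7103 0.224 ]
dish [357.2 367.2] 0.7 [0.3391 0.0012]
vial [361.7 316.2] 0.59 [ 0.4225 -0.0221]
weight [405.6 215. ] 0.42 [ 0.5904 -0.1279]
weight [311.7 273.4] 0.38 [0.5085 0.0537]
die [224.9 259.1] 0.57 [0.5548 0.2024]
die [317.9 236.4] 0.41 [0.573  0.0338]
plunger [239.8 186.8] 0.59 [0.6836 0.1618]
plunger [406.1 214. ] 0.51 [ 0.5921 -0.1291]
tweezers [323.8 195.9] 0.72 [0.6458 0.013 ]
tweezers [294.8 311.6] 0.4 [0.4463 0.0918]
tweezers [349.8 233.2] 0.21 [ 0.571  -0.0235]
stage 
[... 357 characters left out ...]
 0.78 [0.6428 0.0689]
post_a [339.9 231.2] 0.76 [ 0.5477 -0.0175]
post_a [283.7 249.2] 0.7 [0.5768 0.0957]
post_b [339.9 231.2] 0.76 [ 0.5477 -0.0175]
post_b [283.7 249.2] 0.7 [0.5768 0.0957]
lock_tab [379.6 232.2] 0.69 [ 0.506  -0.0834]
lock_tab [292.4 233.7] 0.19 [0.6129 0.0432]
dish [180.1 271.7] 0.86 [0.6774 0.2508]
dish [230.5 229.2] 0.85 [0.7205 0.1095]
dish [309.4 247.8] 0.68 [0.5748 0.0345]
vial [390.1 297.6] 0.74 [ 0.4111 -0.012 ]
weight [363.4 226. ] 0.59 [ 0.5914 -0.1371]
die [246.3 312.7] 0.83 [0.5536 0.2023]
plunger [226.6 266.9] 0.53 [0.6756 0.1555]
tweezers [337.2 316.3] 0.81 [0.442  0.0916]
tweezers [294.3 228.8] 0.31 [ 0.6811 -0.0219]
stage [311.  266.9] 0.63 [0.5681 0.0358]
```

```bash
python3 - <<'E'
import cv2
a=cv2.imread("pics/top1.png")[150:350,190:440];cv2.imwrite("pics/top1c.png",cv2.resize(a,None,fx=3,fy=3,interpolation=cv2.INTER_CUBIC))
E
```

```text
(no output)
```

View pics/top1c.png

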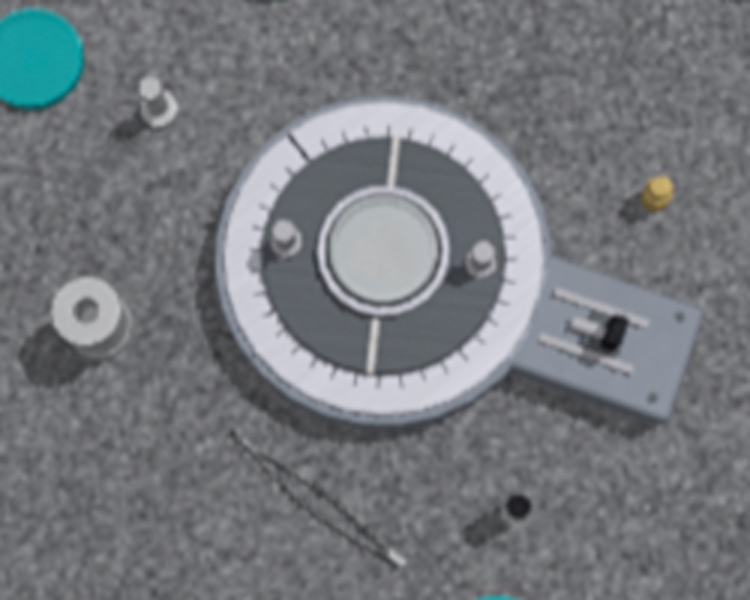

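View pics/scene1.png

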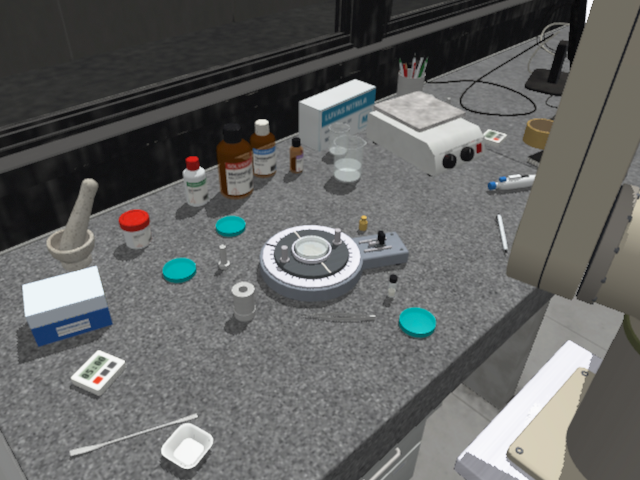

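The top crop shows the long scale line at about px (293,203). The index ends are at (322,196) and (314,274), the posts at (285,227) and (351,233), and the tab at (394,261). That means the dial needs about +40° (CCW). I'll shut the fingers and move in for a closer look.

>>> step_arm(deltas=[{"offset":[3.9,-3.5,-0.6],"roll":0},{"offset":[3.9,-3.5,-0.6],"roll":0},{"offset":[3.9,-3.5,-0.6],"roll":0},{"offset":[3.9,-3.5,-0.6],"roll":0},{"offset":[3.9,-3.5,-0.6],"roll":0},{"offset":[3.9,-3.5,-0.6],"roll":0},{"offset":[3.9,-3.5,-0.6],"roll":0},{"offset":[3.9,-3.5,-0.6],"roll":0},{"offset":[3.9,-3.5,-0.6],"roll":0},{"offset":[3.9,-3.5,-0.6],"roll":0},{"offset":[3.9,-3.5,-0.6],"roll":0},{"offset":[3.9,-3.5,-0.6],"roll":0}], fingers=0, grip_force=20)

```text
t: 3.0
tool_pos: [0.5018, -0.0181, 0.2521]
orientation: [3.099, 0.513, 0.001]
force: [0.9, -0.6, -0.1]
opening: 0.0006
```

>>> step_arm(deltas=[{"offset":[0,0,0],"roll":-0.167},{"offset":[0,0,0],"roll":-0.167},{"offset":[0,0,0],"roll":-0.167},{"offset":[0,0,0],"roll":-0.167},{"offset":[0,0,0],"roll":-0.167},{"offset":[0,0,0],"roll":-0.167},{"offset":[0,0,0],"roll":0}])

```text
t: 3.88
tool_pos: [0.5011, -0.0197, 0.2517]
orientation: [2.473, 1.937, 0.0]
force: [-0.6, -0.4, -0.1]
opening: 0.0004
```

```bash
cat > b.py <<'E'
from h import *
import sys
np.set_printoptions(precision=4,suppress=True)
s=robot.read_state();R=cv2.Rodrigues(np.array(s["orientation"]))[0];print(s["t"],s["tool_pos"],"theta",np.degrees(np.arctan2(R[1,0],R[0,0])),"tilt",R[:,2],s["opening"],s["q"],s["force"])
for c in sys.argv[2:]:
    p=cams.read_camera(c);save(p,c+sys.argv[1]+".png")
    print(c,ray(p,(320,240)))
    for n in("dial_center","index_a","scale_line","post_a","lock_tab","dish"):
        for o in cams.pinpoint(p,n)[:2]: print(n,np.round(o["xy"],1),round(o["score"],2),at(p,o["xy"],Z[n])[:2])
E
python3 b.py 2 wrist
```

```text
3.875 [ 0.5011 -0.0197  0.2517] theta 76.13463731370301 tilt [ 0.0001 -0.     -1.    ] 0.00039455647910179416 [-0.1416 -0.1574  1.6433 -0.      1.6555  0.1004] [-0.6055 -0.3649 -0.1214]
wrist (array([0.5174, 0.0502, 0.4563]), array([-0.0644, -0.2439, -0.9677]))
index_a [307.2 153.9] 0.74 [0.5002 0.0491]
index_a [428.2 154.8] 0.71 [0.6361 0.0144]
scale_line [412.  108.2] 0.92 [0.6285 0.0692]
post_a [371.9 201.7] 0.91 [ 0.5586 -0.0182]
post_a [375.9  93.1] 0.73 [0.5854 0.0909]
lock_tab [413.7 107.8] 0.47 [0.624  0.0681]
dish [520.9  79.4] 0.95 [0.7474 0.0694]
dish [202.5 219.6] 0.72 [0.3576 0.0048]
```

View pics/wrist2.png

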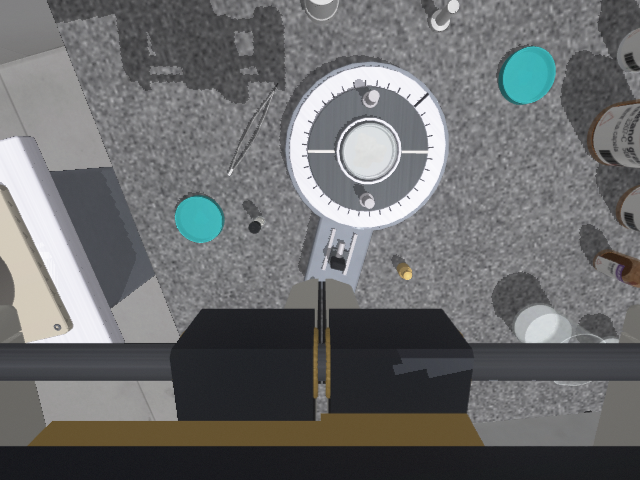

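>>> step_arm(deltas=[{"offset":[1.3,2.1,0],"roll":0},{"offset":[0,0,4],"roll":0},{"offset":[0,0,4],"roll":0},{"offset":[0,0,4],"roll":0},{"offset":[0,0,4],"roll":0},{"offset":[0,0,2.5],"roll":0},{"offset":[0,0,1.4],"roll":0},{"offset":[0,0,0],"roll":0}])

```text
t: 5.22
tool_pos: [0.5239, -0.0121, 0.052]
orientation: [-2.472, -1.937, 0.002]
force: [-0.8, -0.3, 0.6]
opening: 0.0005
```

>>> step_arm(deltas=[{"offset":[0,0.5,0],"roll":0},{"offset":[0,0.5,0],"roll":0},{"offset":[0,0.5,0],"roll":0},{"offset":[0,0.5,0],"roll":0},{"offset":[0,0,0],"roll":0}])

```text
t: 5.85
tool_pos: [0.5444, -0.0171, 0.0527]
orientation: [2.472, 1.938, 0.0]
force: [0.5, 0.7, -1.3]
opening: 0.0004
```

```bash
python3 b.py 3 top wrist
```

```text
5.85 [ 0.5444 -0.0171  0.0527] theta 76.18433409399516 tilt [ 0.0002 -0.     -1.    ] 0.00037247631607554795 [-0.1254  0.0795  1.7805 -0.      1.2814  0.1157] [ 0.4717  0.6688 -1.3162]
top (array([0.3559, 0.0631, 1.0388]), array([ 0.1982, -0.0302, -0.9798]))
index_a [315.2 272.2] 0.83 [0.5037 0.0479]
index_a [297.6 312.9] 0.16 [0.4399 0.0863]
scale_line [293.7 204. ] 0.94 [0.6289 0.0687]
post_a [283.9 224.8] 0.56 [0.5857 0.0894]
lock_tab [397.4 257.8] 0.67 [ 0.5064 -0.0913]
dish [198.1 171.8] 0.9 [0.7076 0.2273]
dish [282.7 132.1] 0.68 [0.7608 0.0711]
wrist (array([0.5602, 0.0531, 0.2572]), array([-0.0644, -0.2439, -0.9677]))
index_a [226.3 175.4] 0.78 [0.4999 0.052 ]
scale_line [426.7  89.9] 0.9 [0.6291 0.0712]
post_a [352.4  62.3] 0.91 [0.5847 0.0893]
post_a [341.5 277.1] 0.81 [ 0.5544 -0.0184]
dish [342.7 173.6] 0.95 [0.5693 0.0361]
dish [ 70.5 282.2] 0.94 [0.3785 0.0103]
```

View pics/wrist3.png

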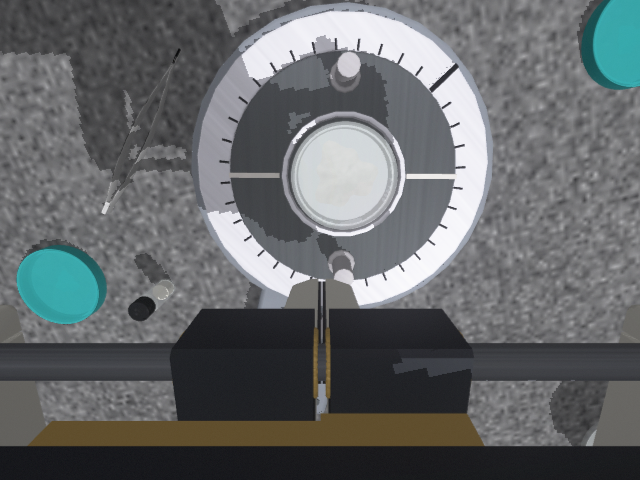

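Both index ends, (230,175) and (455,177), still lie across the image, so the dial hasn't moved. The fingertips at (322,280) sit right beside the post at (343,277), and the scale line is at (430,92). About 44° of turn remains, so I'll push along the arc to about 35° first.

>>> step_arm(deltas=[{"offset":[-0.08,0.5,0],"roll":-0.0873},{"offset":[-0.08,0.5,0],"roll":-0.0873},{"offset":[-0.08,0.5,0],"roll":-0.0873},{"offset":[-0.08,0.5,0],"roll":-0.0873},{"offset":[-0.08,0.5,0],"roll":-0.0873},{"offset":[-0.08,0.5,0],"roll":-0.0873},{"offset":[-0.08,0.5,0],"roll":-0.0873},{"offset":[0,0,0],"roll":0}])

```text
t: 7.55
tool_pos: [0.5787, -0.0217, 0.0526]
orientation: [1.775, 2.592, 0.0]
force: [0.0, 0.5, 0.3]
opening: 0.0003
```

```bash
python3 b.py 4 top wrist
```

```text
7.55 [ 0.5787 -0.0217  0.0526] theta 111.17764553427105 tilt [ 0.  0. -1.] 0.00032717815510078466 [-0.126   0.1696  1.6826  0.      1.2894 -0.4956] [0.0386 0.4528 0.2625]
top (array([0.3559, 0.0631, 1.0388]), array([ 0.1982, -0.0302, -0.9798]))
index_a [315.6 272. ] 0.84 [0.504  0.0472]
scale_line [289.9 203.1] 0.93 [0.6315 0.0751]
post_a [351.3 234.1] 0.66 [ 0.5546 -0.0199]
post_a [283.  227.8] 0.57 [0.5808 0.0915]
lock_tab [397.5 258.2] 0.51 [ 0.5057 -0.0913]
lock_tab [313.4 233.3] 0.42 [0.5672 0.0422]
dish [202.4 170.8] 0.81 [0.7084 0.2196]
dish [318.  234.1] 0.69 [0.5682 0.0343]
wrist (array([0.5511, 0.0454, 0.2573]), array([ 0.0879, -0.2366, -0.9677]))
index_a [431. 241.] 0.97 [0.6376 0.0177]
index_a [243.6 105.9] 0.92 [0.5001 0.0518]
scale_line [188.2  14.8] 0.67 [0.4546 0.0867]
scale_line [453.9 157.4] 0.65 [0.6301 0.0707]
post_a [289.4 260.2] 0.92 [ 0.5562 -0.0177]
post_a [412.1  85.7] 0.87 [0.5823 0.0902]
lock_tab [178.2 323.9] 0.56 [ 0.5051 -0.0871]
dish [605.5 226.8] 0.8 [0.7364 0.0661]
dish [341.7 173.4] 0.65 [0.5679 0.0366]
```

View pics/wrist4.png

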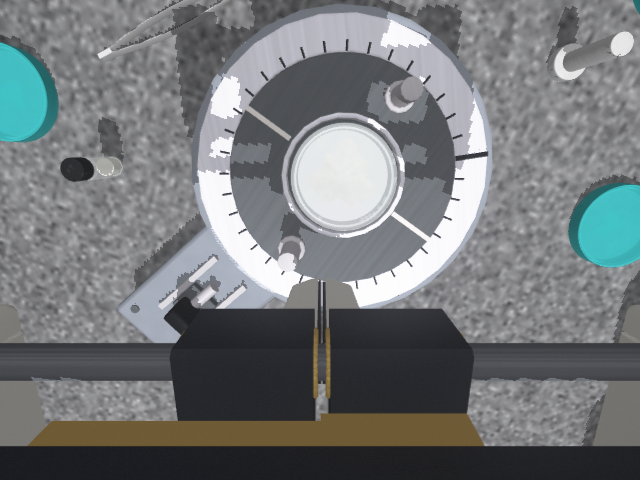

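The dial did not move: the index is still at (250,110)–(430,240), and the fingers have passed the post, which is now on their other side. I'll check where the TCP projects against the visible fingertips.

```bash
python3 - <<'E'
from h import *
np.set_printoptions(precision=4,suppress=True)
s=robot.read_state();R=cv2.Rodrigues(np.array(s["orientation"]))[0];T=np.array(s["tool_pos"])
p=cams.read_camera("wrist");t=cams.read_camera("top");sc=cams.read_camera("scene")
for dz in(0,.02,.04,.08): print(dz,proj(p,T+[0,0,dz]),proj(t,T+[0,0,dz]),proj(sc,T+[0,0,dz]))
print("lateral 7.5 x",proj(p,T+R[:,0]*.0075),proj(p,T-R[:,0]*.0075))
print(p["fx"])
P={}
for n,q in(("w",p),("t",t),("s",sc)):
    P[n]=[(q,o["xy"]) for o in cams.pinpoint(q,"post_a")[:2]]
    print(n,[np.round(o[1],1) for o in P[n]],[at(q,o[1],.07)[:2] for o in P[n]])
im=sc["pixels"][:,:,::-1][200:320,230:430];cv2.imwrite("pics/s5.png",cv2.resize(im,None,fx=4,fy=4,interpolation=cv2.INTER_CUBIC))
E
```

```text
0 [323.311  269.6147] [349.702  222.4865] [329.5709 230.4212]
0.02 [323.5238 281.4058] [350.3193 219.7422] [329.9508 221.9654]
0.04 [323.7828 295.7567] [350.9612 216.8878] [330.3398 213.3088]
0.08 [324.5163 336.3959] [352.3256 210.8212] [331.1462 195.3643]
lateral 7.5 x [323.3242 258.1347] [323.2981 280.8882]
347.2653146241534
w [array([413. ,  85.4]), array([290.3, 259.4])] [array([0.5827, 0.0904]), array([ 0.5566, -0.017 ])]
t [array([350.2, 232.2]), array([283. , 226.5])] [array([ 0.5581, -0.0185]), array([0.5831, 0.0912])]
s [array([283. , 248.6]), array([273.4, 242.3])] [array([0.5789, 0.0955]), array([0.6044, 0.0965])]
```

View pics/s5.png

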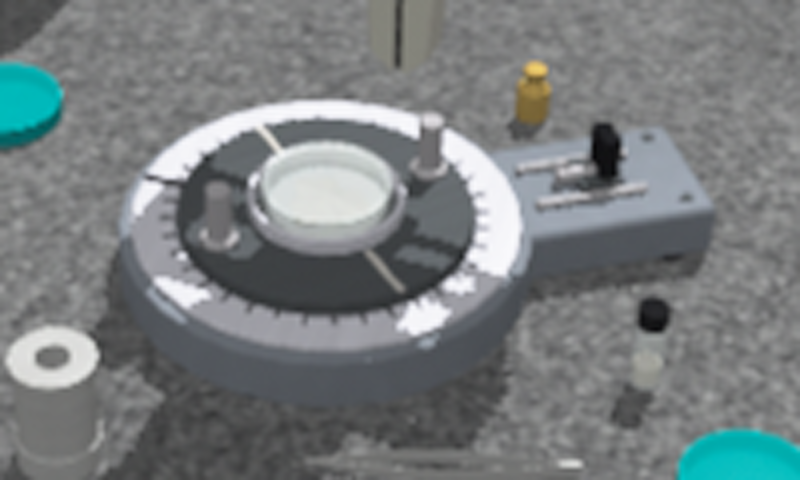

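The scene crop shows the fingertips at full-image px (329.5,217), while the reported TCP projects to (329.6,230). The real tips are therefore about 3 cm above the reported TCP and passed over the post. I'll back up, descend further and measure the tip height.

>>> step_arm(deltas=[{"offset":[0.29,-0.98,0],"roll":0.1745},{"offset":[0.29,-0.98,0],"roll":0.1745},{"offset":[0.29,-0.98,0],"roll":0.1745},{"offset":[0.12,-0.5,0],"roll":0.0873},{"offset":[0,-2.1,0],"roll":0},{"offset":[0,0,1],"roll":0},{"offset":[0,0,1],"roll":0},{"offset":[0,0,0],"roll":0}])

```text
t: 9.55
tool_pos: [0.5225, -0.012, 0.0311]
orientation: [-2.471, -1.938, 0.003]
force: [-0.1, 0.5, -0.2]
opening: 0.0006
```

```bash
cat > c.py <<'E'
from h import *
import sys
np.set_printoptions(precision=4,suppress=True)
s=robot.read_state();R=cv2.Rodrigues(np.array(s["orientation"]))[0];T=np.array(s["tool_pos"])
print(s["t"],T,np.degrees(np.arctan2(R[1,0],R[0,0])),s["force"],s["opening"])
a,b=cams.read_camera("scene"),cams.read_camera("top")
o=np.zeros((600,800,3),np.uint8)
for q,i in((a,0),(b,1)):
    im=np.ascontiguousarray(q["pixels"][:,:,::-1]);c=(290,240) if i==0 else (345,235)
    c=(330,230) if i==0 else (345,225)
    k=cv2.resize(im[c[1]-75:c[1]+75,c[0]-50:c[0]+50],None,fx=4,fy=4,interpolation=cv2.INTER_CUBIC)
    for dz in(0,.01,.02,.03):
        u=(proj(q,T+[0,0,dz])-np.array(c)+[50,75])*4;cv2.circle(k,tuple(int(x) for x in u),2,[(0,0,255),(0,255,0),(255,0,0),(0,255,255)][int(dz*100)],-1)
    o[:,i*400:i*400+400]=k
cv2.imwrite("pics/"+sys.argv[1],o)
E
python3 c.py c6.png
```

```text
9.55 [ 0.5225 -0.012   0.0311] 76.2046959805072 [-0.0568  0.5032 -0.2225] 0.0006310594366567574
```

View pics/c6.png

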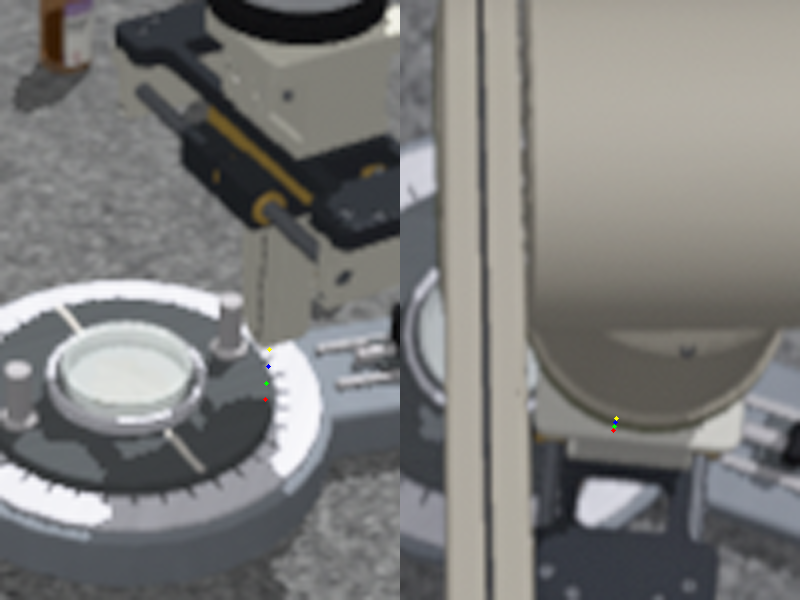

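The tips are at crop (268,343), just above the +30 mm dot, so they stand about 34 mm above the reported TCP, at z ≈ 0.065. I'll go down another 1.4 cm and repeat the push.

>>> step_arm(deltas=[{"offset":[0,0,0.7],"roll":0},{"offset":[0,0,0.7],"roll":0},{"offset":[0,0.7,0],"roll":0},{"offset":[0,0.7,0],"roll":0},{"offset":[0,0.4,0],"roll":0},{"offset":[0,0.4,0],"roll":0}])

```text
t: 10.4
tool_pos: [0.5446, -0.0174, 0.0186]
orientation: [-2.472, -1.938, 0.001]
force: [-3.0, 0.2, 1.0]
opening: 0.0006
```

>>> step_arm(deltas=[{"offset":[-0.08,0.5,0],"roll":-0.0873},{"offset":[-0.08,0.5,0],"roll":-0.0873},{"offset":[-0.08,0.5,0],"roll":-0.0873},{"offset":[0,0,0],"roll":0}])

```text
t: 10.9
tool_pos: [0.5595, -0.022, 0.0188]
orientation: [2.198, 2.244, 0.001]
force: [-1.0, 0.4, 0.3]
opening: 0.0006
```

```bash
python3 b.py 7 wrist
```

```text
10.9 [ 0.5595 -0.022   0.0188] theta 91.17496615208904 tilt [ 0.0006 -0.     -1.    ] 0.000572191102182762 [-0.1309  0.159   1.7612  0.      1.2208 -0.1514] [-0.9593  0.4414  0.2579]
wrist (array([0.5568, 0.05  , 0.2233]), array([ 0.0018, -0.2523, -0.9677]))
index_a [482.3 156. ] 0.78 [0.6389 0.0483]
index_a [209.4 202.1] 0.73 [0.4985 0.022 ]
scale_line [463.3 111.4] 0.95 [0.6292 0.0702]
post_a [333.2  45.8] 0.87 [0.5608 0.0897]
post_a [367.3 297.9] 0.85 [ 0.5802 -0.0181]
lock_tab [212.2 202.2] 0.62 [0.5052 0.0246]
dish [344.7 178.9] 0.56 [0.5692 0.0355]
```

It works: the index is now at 10.6° and the scale line at about 30.1°, so about 19.5° is left.

>>> step_arm(deltas=[{"offset":[-0.07,0.5,0],"roll":-0.0873},{"offset":[-0.07,0.5,0],"roll":-0.0873},{"offset":[-0.07,0.5,0],"roll":-0.0873},{"offset":[0,0,0],"roll":0},{"offset":[0,0,0],"roll":0}])

```text
t: 11.88
tool_pos: [0.574, -0.0222, 0.0186]
orientation: [-1.888, -2.511, -0.0]
force: [0.7, -0.4, -0.3]
opening: 0.0003
```

```bash
python3 b.py 8 wrist; python3 - <<'E'
import cv2
a=cv2.imread("pics/wrist8.png")[60:300,190:510];cv2.imwrite("pics/w8c.png",cv2.resize(a,None,fx=2.5,fy=2.5,interpolation=cv2.INTER_CUBIC))
E
```

```text
11.875 [ 0.574  -0.0222  0.0186] theta 106.1023487305872 tilt [ 0.0001  0.0002 -1.    ] 0.0003143873233583384 [-0.128   0.1966  1.719   0.0002  1.2259 -0.4091] [ 0.7421 -0.4183 -0.2595]
wrist (array([0.5527, 0.0469, 0.2232]), array([ 0.0667, -0.2432, -0.9677]))
index_a [481.6 160.9] 0.73 [0.6331 0.0641]
index_a [209.  203.6] 0.58 [0.5036 0.004 ]
scale_line [473.3 147.7] 0.86 [0.6293 0.0698]
scale_line [ 88.  191.1] 0.44 [ 0.4373 -0.0091]
post_a [334.1  41.8] 0.82 [0.5463 0.0877]
post_a [367.1 299.9] 0.62 [ 0.5931 -0.0138]
dish [344.  179.5] 0.73 [0.5682 0.0358]
```

View pics/w8c.png

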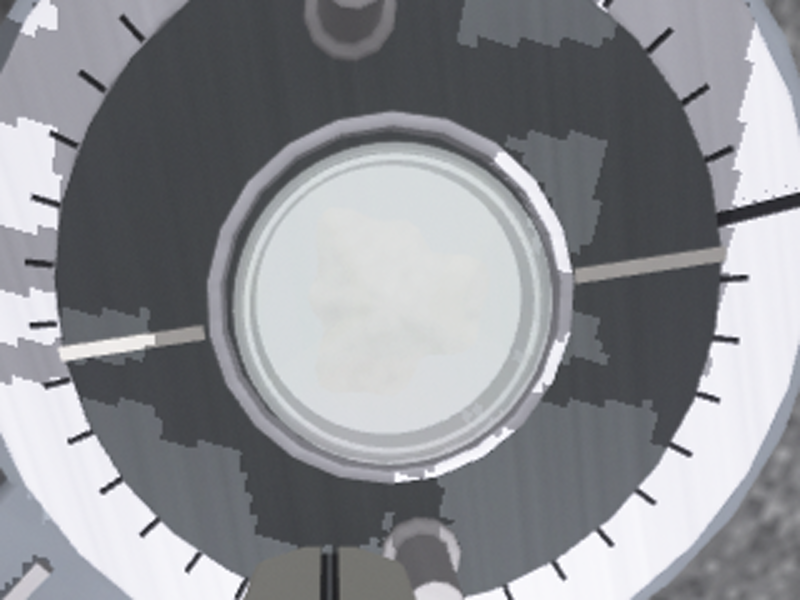

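The index end is at crop (722,255) and the long line's inner end at (720,217), so about 5.5° remains. I'll compute it precisely from these pixels.

```bash
cat > m.py <<'E'
from h import *
import sys
# measure: fine angle between index and long line, from wrist picture by sampling annuli in world frame
np.set_printoptions(precision=4,suppress=True)
def prof(p,g,C,r0,r1,z,th):
    v=[]
    for r in np.linspace(r0,r1,8):
        X=np.array([proj(p,[C[0]+r*np.cos(t),C[1]+r*np.sin(t),z]) for t in th],np.float32)
        v.append(cv2.remap(g,X[:,0][None],X[:,1][None],cv2.INTER_LINEAR)[0])
    return np.mean(v,0)
def measure(p,C,guess=(25,30)):
    g=cv2.cvtColor(p["pixels"],cv2.COLOR_RGB2GRAY).astype(np.float32);out=[]
    for (r0,r1,z,g0,s) in((.045,.068,.0405,guess[0],1),(.045,.068,.0405,guess[0]+180,1),(.079,.09,.034,guess[1],-1)):
        th=np.radians(np.arange(g0-9,g0+9,.1));q=s*prof(p,g,C,r0,r1,z,th)
        w=np.clip(q-(q.min()+.6*(q.max()-q.min())),0,None);k=np.argmax(q);w[np.abs(np.arange(len(w))-k)>30]=0
        out.append(np.degrees((w*th).sum()/w.sum()))
    return out
if __name__=="__main__":
    p=cams.read_camera("wrist");g=float(sys.argv[1])
    for C in((.5685,.035),(.5675,.036),(.5695,.034)): o=measure(p,C,(g,30));print(C,np.round(o,2),"mean idx",(o[0]+o[1]-180)/2)
    def W(n): return [at(p,o["xy"],Z[n])[:2] for o in cams.pinpoint(p,n)[:2]]
    print(W("dish"),W("index_a"),W("scale_line"))
E
python3 m.py 25; python3 - <<'E'
from h import *
p=cams.read_camera("wrist")
a=at(p,(478.8,162),.041);b=at(p,(214.8,201.2),.041);s=at(p,(477.6,146.8),.034);e=at(p,(510,139.2),.034);c=(a+b)/2
print(a,b,s,c,[np.degrees(np.arctan2(*(x[1::-1]))) for x in(a-b,s-c,e-s)],np.linalg.norm((a-b)[:2]),np.linalg.norm((s-c)[:2]))
E
```

```text
(0.5685, 0.035) [ 24.32 204.91  29.63] mean idx 24.6158234696358
(0.5675, 0.036) [ 23.01 206.17  28.71] mean idx 24.589883379056104
(0.5695, 0.034) [ 25.58 203.6   30.54] mean idx 24.589190717462486
[array([0.5678, 0.036 ])] [array([0.6347, 0.0637])] []
[0.63181128 0.06324157 0.041     ] [0.50623265 0.00584962 0.041     ] [0.63119169 0.07090717 0.034     ] [0.56902197 0.0345456  0.041     ] [np.float64(24.56134842786266), np.float64(30.322332154631127), np.float64(29.25978332771892)] 0.13807181961707107 0.0720224875391362
```

>>> step_arm(deltas=[{"offset":[-0.03,0.23,0],"roll":-0.04},{"offset":[-0.03,0.23,0],"roll":-0.04},{"offset":[0,0,0],"roll":0},{"offset":[0,0,0],"roll":0}])

```text
t: 12.98
tool_pos: [0.5785, -0.0217, 0.0186]
orientation: [1.785, 2.585, -0.0]
force: [-1.0, -1.7, 1.5]
opening: 0.0006
```

```bash
python3 m.py 29
```

```text
(0.5685, 0.035) [ 28.57 209.24  29.64] mean idx 28.905269355292305
(0.5675, 0.036) [ 27.26 210.56  28.71] mean idx 28.90988723396636
(0.5695, 0.034) [ 29.88 207.88  30.56] mean idx 28.883612877136784
[array([0.5699, 0.0372]), array([0.6305, 0.0684])] [array([0.5067, 0.0001]), array([0.6313, 0.068 ])] [array([0.6305, 0.0686])]
```

>>> step_arm(deltas=[{"offset":[-0.01,0.1,0],"roll":-0.0175},{"offset":[0,0,0],"roll":0},{"offset":[0,0,0],"roll":0},{"offset":[0,0,0],"roll":0}])

```text
t: 13.68
tool_pos: [0.5796, -0.0212, 0.0186]
orientation: [-1.761, -2.601, -0.0]
force: [-1.2, -2.1, 0.1]
opening: 0.0002
```

```bash
python3 m.py 30;python3 b.py 9 wrist; python3 - <<'E'
import cv2
a=cv2.imread("pics/wrist9.png")[60:300,190:510];cv2.imwrite("pics/w9c.png",cv2.resize(a,None,fx=2.5,fy=2.5,interpolation=cv2.INTER_CUBIC))
E
```

```text
(0.5685, 0.035) [ 29.72 210.36  29.62] mean idx 30.043981708879315
(0.5675, 0.036) [ 28.38 211.69  28.71] mean idx 30.036455568116807
(0.5695, 0.034) [ 31.03 209.04  30.54] mean idx 30.038280612585112
[array([0.569 , 0.0354])] [array([0.6302, 0.0698]), array([ 0.5096, -0.0013])] [array([0.6305, 0.0698]), array([ 0.436 , -0.0096])]
13.875 [ 0.5796 -0.0212  0.0186] theta 111.80653258918308 tilt [ 0.  0. -1.] 0.0006042593527640527 [-0.125   0.2107  1.7028  0.      1.2281 -0.5056] [-1.4623 -1.071  -0.5909]
wrist (array([0.5515, 0.0456, 0.2232]), array([ 0.0905, -0.2356, -0.9677]))
index_a [211.6 203. ] 0.7 [ 0.508  -0.0013]
index_a [479.8 162.4] 0.58 [0.6292 0.0696]
scale_line [478.4 163.3] 0.95 [0.6318 0.0699]
scale_line [480.7 164.4] 0.35 [0.6332 0.0698]
post_a [366.1 299.8] 0.92 [ 0.5972 -0.011 ]
post_a [337.4  43.9] 0.9 [0.5425 0.0853]
lock_tab [149.3 351.1] 0.58 [ 0.5045 -0.0861]
dish [342.  180.1] 0.65 [0.5671 0.0353]
```

View pics/w9c.png

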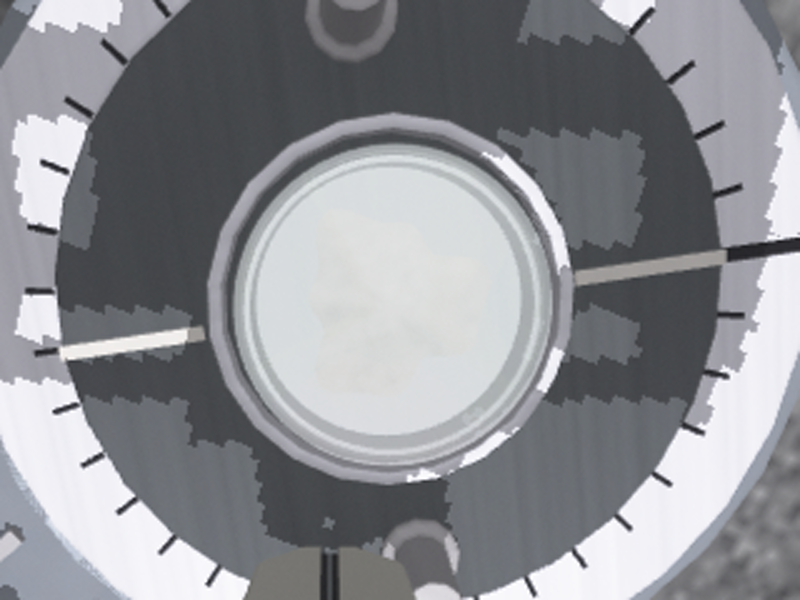

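Both ends now line up: crop (725,255) meets the long line, and (62,353) meets the opposite tick. The measurement gives 30.0° against 29.9°. Next I back off, rise and go round behind the tab.

>>> step_arm(deltas=[{"offset":[0,-0.5,0],"roll":0},{"offset":[0,-0.5,0],"roll":0},{"offset":[0,0,-5],"roll":0},{"offset":[0,0,-5],"roll":0},{"offset":[-2.7,-5.3,-2],"roll":0},{"offset":[-2.7,-5.3,0],"roll":0},{"offset":[0,0,0],"roll":0.172},{"offset":[0,0,0],"roll":0.172},{"offset":[0,0,0],"roll":0.172},{"offset":[0,0,0],"roll":0.172},{"offset":[0,0,0],"roll":0.172},{"offset":[0,0,0],"roll":0}])

```text
t: 15.72
tool_pos: [0.492, -0.1142, 0.1386]
orientation: [2.684, 1.632, 0.001]
force: [-0.2, -0.1, -0.0]
opening: 0.0003
```

```bash
python3 m.py 30;python3 b.py 10 wrist top; python3 - <<'E'
from h import *
a,b,c=[cams.read_camera(n) for n in("wrist","scene","top")];ob=[]
for q in(a,b,c):
    o=cams.pinpoint(q,"lock_tab")[:1]
    m=cams.silhouettes(q,"lock_tab")[:1]
    if o: ob.append((q,o[0]["xy"]));print(o[0]["score"],at(q,o[0]["xy"],.058),m and (m[0]["score"],at(q,m[0]["xy"],.045)))
print(tri(ob))
E
```

```text
(0.5685, 0.035) [   nan 210.38    nan] mean idx nan
(0.5675, 0.036) [   nan 211.73    nan] mean idx nan
(0.5695, 0.034) [   nan 209.04    nan] mean idx nan
[array([0.5669, 0.0349]), array([ 0.3613, -0.0032])] [array([ 0.5074, -0.0012])] [array([ 0.5063, -0.0016])]
15.925 [ 0.4921 -0.1142  0.1386] theta 62.700138429378754 tilt [ 0.0001  0.0001 -1.    ] 0.0003769996450677732 [-0.3297 -0.1056  1.8014  0.0001  1.4457  0.1467] [ 0.5025 -0.0045 -0.1811]
wrist (array([ 0.5244, -0.0504,  0.3432]), array([-0.1197, -0.2221, -0.9677]))
index_a [275.5 103.9] 0.73 [ 0.5075 -0.0016]
post_a [390.7  53.1] 0.76 [ 0.5982 -0.0144]
lock_tab [320.6 201.1] 0.89 [ 0.5048 -0.0866]
dish [128.7 190.2] 0.9 [ 0.3609 -0.0043]
dish [323.   17.5] 0.85 [0.57   0.0354]
top (array([0.3559, 0.0631, 1.0388]), array([ 0.1982, -0.0302, -0.9798]))
dial_center [317.1 234.6] 0.63 [0.5679 0.0359]
index_a [292.8 203.7] 0.93 [0.6278 0.0702]
index_a [344.  266.7] 0.6 [ 0.5063 -0.0017]
scale_line [289.4 204.1] 0.82 [0.6298 0.0762]
post_a [293.7 253. ] 0.74 [0.536  0.0793]
post_a [342.2 208.6] 0.7 [ 0.6001 -0.0112]
lock_tab [395.5 258.3] 0.72 [ 0.506 -0.088]
dish [311.6 233.1] 0.85 [0.5714 0.0449]
dish [287.6 132.4] 0.82 [0.759  0.0626]
0.69 [ 0.5066024 -0.087774   0.058    ] (0.63, array([ 0.50841549, -0.08012505,  0.045     ]))
0.68 [ 0.50223051 -0.07772234  0.058     ] (0.52, array([ 0.49782586, -0.06937092,  0.045     ]))
0.7 [ 0.50603934 -0.09034096  0.058     ] (0.72, array([ 0.50546121, -0.08713913,  0.045     ]))
[ 0.5076987  -0.0893492   0.04925378]m.py:16: RuntimeWarning: invalid value encountered in scalar divide
  out.append(np.degrees((w*th).sum()/w.sum()))
```

View pics/wrist10.png

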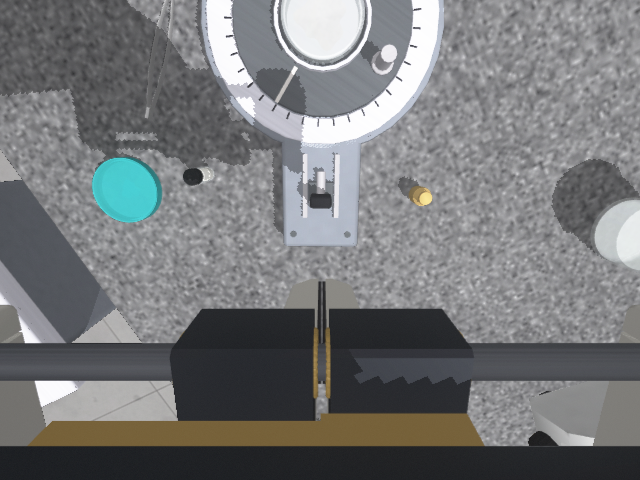

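The tongue edges (columns 284 and 358) stand vertical in the picture, so the tool is square to it. The tab at (321,201) is straight ahead of the fingers, about 30 mm off, and the index hasn't changed (210.4°). Descending behind the tab.

>>> step_arm(deltas=[{"offset":[0,-0.05,5],"roll":0},{"offset":[0,0,5],"roll":0},{"offset":[0,0,1.5],"roll":0},{"offset":[0,0,0.8],"roll":0},{"offset":[0,0,0],"roll":0}])

```text
t: 17.7
tool_pos: [0.4927, -0.1144, 0.0168]
orientation: [2.684, 1.63, 0.002]
force: [-0.1, -0.1, 1.4]
opening: 0.0
```

```bash
sed -i 's/c=(330,230) if i==0/c=(385,230) if i==0/; s/else (345,225)/else (390,260)/' c.py; python3 c.py c11.png
```

```text
17.7 [ 0.4927 -0.1144  0.0168] 62.53156279848442 [-0.1133 -0.1463  1.3613] 2.7175299260150403e-05
```

View pics/c11.png

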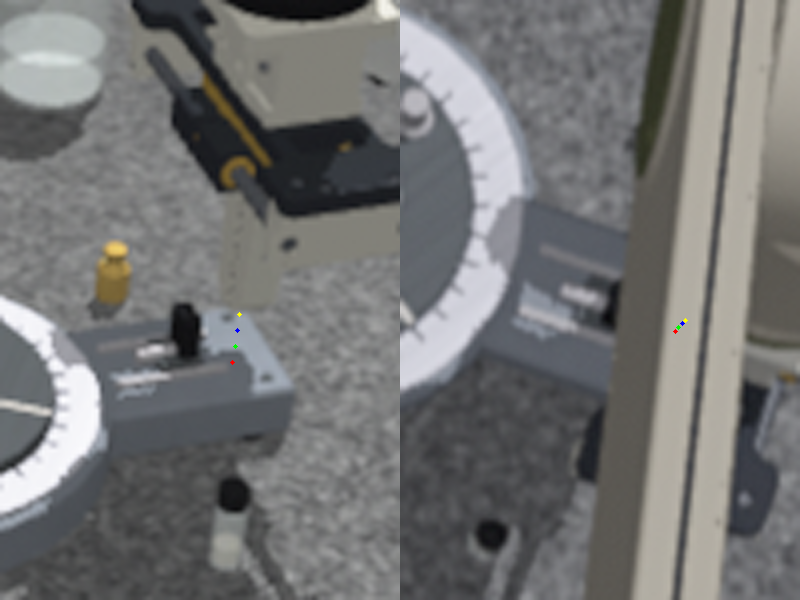

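The tips are at about crop row 303, roughly 0.053 m high, and overlap the tab top by only about 5 mm. I'll go 0.9 cm lower and push in stages, watching the force.

>>> step_arm(deltas=[{"offset":[0,0,0.9],"roll":0},{"offset":[0.6,0,0],"roll":0},{"offset":[0.6,0,0],"roll":0},{"offset":[0.4,0,0],"roll":0},{"offset":[0.4,0,0],"roll":0},{"offset":[0.4,0,0],"roll":0}])

```text
t: 18.55
tool_pos: [0.5029, -0.0927, 0.0067]
orientation: [2.685, 1.63, -0.0]
force: [-1.0, -0.7, 0.8]
opening: 0.0005
```

```bash
cat > d.py <<'E'
from h import *
np.set_printoptions(precision=4,suppress=True)
s=robot.read_state();R=cv2.Rodrigues(np.array(s["orientation"]))[0];print(s["t"],s["tool_pos"],s["force"],"fx_tool",R[:,0]@np.array(s["force"]))
p=cams.read_camera("wrist");q=cams.read_camera("scene")
for c in(p,q):
    for n in("lock_tab","index_a","dial_center"): print(n,[(np.round(o["xy"],1),round(o["score"],2),np.round(at(c,o["xy"],Z[n])[:2],4)) for o in cams.pinpoint(c,n)[:2]])
import sys
save(p,"d%s.png"%sys.argv[1],(220,100,420,320),2.5)
E
python3 d.py 12
```

```text
18.55 [ 0.5029 -0.0927  0.0067] [-0.9564 -0.7303  0.7735] fx_tool -1.0893214699749911
lock_tab [(array([321.5, 277.7]), 0.78, array([ 0.5086, -0.0806]))]
index_a [(array([239.3, 123.3]), 0.79, array([ 0.5069, -0.0009]))]
dial_center []
lock_tab [(array([375.3, 233.9]), 0.72, array([ 0.5079, -0.0733]))]
index_a [(array([274.4, 242. ]), 0.97, array([0.6331, 0.0711])), (array([348.4, 258.5]), 0.95, array([0.5048, 0.0019]))]
dial_center [(array([312.1, 250.1]), 0.86, array([0.5681, 0.0337]))]
```

The fingers are in contact, and the tab has moved about 7 mm while the index holds. Continuing.

>>> step_arm(deltas=[{"offset":[0.3,0,0],"roll":0},{"offset":[0.3,0,0],"roll":0},{"offset":[0.2,0,0],"roll":0},{"offset":[0,0,0],"roll":0}])

```text
t: 19.45
tool_pos: [0.5066, -0.0854, 0.0065]
orientation: [-2.685, -1.631, -0.0]
force: [-0.0, -0.4, 0.3]
opening: 0.0003
```

>>> step_arm(deltas=[{"offset":[0.15,0,0],"roll":0},{"offset":[0,0,0],"roll":0}])

```text
t: 19.7
tool_pos: [0.5067, -0.085, 0.0066]
orientation: [2.685, 1.63, -0.002]
force: [-2.6, -4.9, 0.2]
opening: 0.0002
```

```bash
python3 d.py 13
```

```text
19.7 [ 0.5067 -0.085   0.0066] [-2.6346 -4.9263  0.1614] fx_tool -5.58636755782344
lock_tab [(array([321.3, 277.5]), 0.65, array([ 0.5124, -0.0727]))]
index_a [(array([243.7, 139.9]), 0.84, array([ 0.5088, -0.0006]))]
dial_center []
lock_tab [(array([372.4, 235.6]), 0.51, array([ 0.508 , -0.0652])), (array([246.4, 313.2]), 0.31, array([0.5046, 0.2358]))]
index_a [(array([276.6, 242.5]), 0.92, array([0.6291, 0.069 ])), (array([349.7, 258.2]), 0.63, array([ 0.5038, -0.0005]))]
dial_center [(array([314.2, 253.1]), 0.86, array([0.559 , 0.0369])), (array([362.2, 226. ]), 0.33, array([ 0.5577, -0.0926]))]
```

>>> step_arm(deltas=[{"offset":[0.15,0,0],"roll":0},{"offset":[0,0,0],"roll":0}])

```text
t: 20.35
tool_pos: [0.5068, -0.085, 0.0066]
orientation: [2.684, 1.63, -0.005]
force: [-6.4, -10.4, 3.6]
opening: 0.0009
```

>>> step_arm(deltas=[{"offset":[0.15,0,0],"roll":0},{"offset":[0,0,0],"roll":0}])

```text
t: 20.6
tool_pos: [0.5068, -0.0849, 0.0066]
orientation: [2.684, 1.629, -0.008]
force: [-10.8, -16.0, 5.7]
opening: 0.0006
```

The force climbs with no motion, so it is at the stop. I'll back away, rise and check.

>>> step_arm(deltas=[{"offset":[-0.8,0,0],"roll":0},{"offset":[-1,0,0],"roll":0},{"offset":[-0.8,0,0],"roll":0},{"offset":[0,0,-5],"roll":0},{"offset":[0,0,-5],"roll":0},{"offset":[0,0,-5],"roll":0},{"offset":[0,0,-5],"roll":0},{"offset":[0,0,0],"roll":0}])

```text
t: 21.6
tool_pos: [0.4994, -0.1057, 0.212]
orientation: [2.679, 1.627, 0.01]
force: [-0.4, 0.0, -0.3]
opening: 0.0005
```

```bash
python3 m.py 30; python3 b.py 14 wrist top; python3 - <<'E'
import cv2
a=cv2.imread("pics/wrist14.png")[0:270,160:480];cv2.imwrite("pics/w14c.png",cv2.resize(a,None,fx=2.2,fy=2.2,interpolation=cv2.INTER_CUBIC))
E
```

```text
(0.5685, 0.035) [ 29.41 210.27    nan] mean idx 29.840664980490388
(0.5675, 0.036) [ 28.06 211.62    nan] mean idx 29.83977608626418
(0.5695, 0.034) [ 31.02 208.92    nan] mean idx 29.968623400829557
[array([ 0.3584, -0.0042]), array([0.5706, 0.0371])] [array([ 0.5075, -0.0006])] []
21.8 [ 0.4956 -0.1045  0.2048] theta 62.53069287966886 tilt [-0.0024  0.0009 -1.    ] 0.0003171271670371022 [-0.3092 -0.1312  1.7041  0.0001  1.5713  0.1703] [-0.0469  0.0088 -0.2493]
wrist (array([ 0.5286, -0.0409,  0.4094]), array([-0.1228, -0.2209, -0.9676]))
index_a [284.9 122.3] 0.87 [ 0.5071 -0.0004]
scale_line [271.7   7.2] 0.48 [0.5457 0.0962]
post_a [271.1   7.6] 0.85 [0.5435 0.083 ]
post_a [377.8  84.8] 0.84 [ 0.5985 -0.0143]
lock_tab [320.3 184.5] 0.93 [ 0.5109 -0.0703]
dish [323.5  53.1] 0.63 [0.5702 0.0371]
dish [163.4 195.2] 0.57 [ 0.3576 -0.005 ]
top (array([0.3559, 0.0631, 1.0388]), array([ 0.1982, -0.0302, -0.9798]))
dial_center [314.6 233.5] 0.81 [0.5704 0.0399]
dial_center [294.9 313.8] 0.6 [0.4392 0.091 ]
index_a [345.1 266.3] 0.56 [ 0.5068 -0.0036]
scale_line [293.3 202.6] 0.86 [0.6316 0.0691]
post_a [291.9 249. ] 0.74 [0.5431 0.0814]
post_a [342.7 211.7] 0.74 [ 0.5946 -0.0113]
lock_tab [390.2 257. ] 0.48 [ 0.5094 -0.0795]
dish [200.1 172.1] 0.95 [0.7066 0.2238]
dish [285.5 133. ] 0.66 [0.7584 0.0664]m.py:16: RuntimeWarning: invalid value encountered in scalar divide
  out.append(np.degrees((w*th).sum()/w.sum()))
```

View pics/w14c.png

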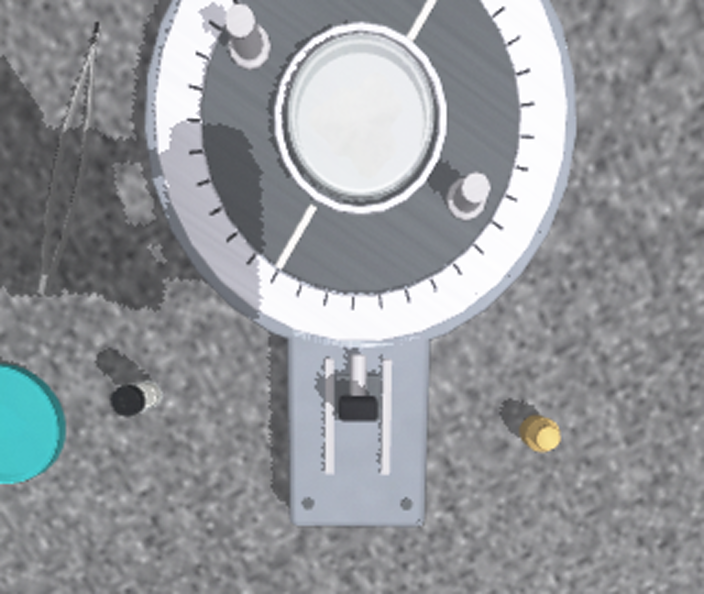

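The tab has moved about 17.7 mm, from wrist (.5048,-.0866) to (.5109,-.0703). The index end at crop (277,270) still meets its tick, the dish is seated, and the tool is clear.

```bash
python3 -c "
from plant import robot
print(robot.close_job())"
```

```text
the job is handed in; nothing more can be done
None
```

The index line stands on the long scale line, the lock tab is home, and I handed the job in at about 22 s; no verdict is reported.

I pushed one post about 44° counter-clockwise with shut fingers, then pushed the lock tab in from behind until the force rose to about 20 N without further motion.

**Last checks:**
- **Index:** it measured about 29.9° against about 29.9° for the long line. I measured the long line before locking, because it was out of the wrist view afterwards. The index end in view still met its tick.
- **Lock tab:** it moved about 17–18 mm of its 18 mm, measured with the wrist camera. The top camera's weaker reading (score 0.48) would put it at only about 9–11 mm; I trusted the wrist view and the hard stop.
- **Dish and surroundings:** the dish is seated. The vial, weight and tweezers look unmoved in the last picture; the die and plunger were not in it, and I did not re-measure any of them. The arm is clear.

**First push missed:** the visible fingertips stand about 34–37 mm above the reported TCP. My first sweep passed over the post without touching anything, so I lowered the tool and repeated it.

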